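Set the batch counter's thumbwheels and load the preset

TASK

Set the three thumbwheels of the grey batch-counter preset unit to the code 4-1-3, reading the wheels from left to right as seen from the robot: the finger tab of each wheel points at its setting on the six black marks beside the wheel, which count from 0 (nearest the robot) to 5 (farthest), and it should stand squarely on its mark. Only when all three wheels are right, press the round button at the right end of the unit fully down and let it come back up. Leave the loose things standing nearby (timer, pot, screwdriver) where they are.

Things in the scene. Friction and masses are not known exactly. Their poses are not given: they have to be found in the camera images.
- preset_unit: fixed grey box 120 (x) by 270 mm (y), top face 46 mm above the table. Origin on the table, midway front to rear, 10 mm left of mid-length; x to its rear (away from the robot), y left along the wheels, z up. At x = 0: wheels at y = +80, +18, -44 mm, button at y = -108. Half discs (33 mm radius, six black marks 0.4 rad apart) flank each wheel, to 12 mm from its middle
- wheel_left (a joint): left thumbwheel, at y = +80 mm in the unit's frame; turns about the unit's y axis, 48 mm above the table. Reads 0.4 rad per mark: 0.0 = mark 0, tab leaning 1.0 rad from upright to the front (-x); 1.0 = tab upright; 2.0 = mark 5, leaning 1.0 rad to the rear (+x). Stops just beyond both. No clicks: friction (0.08 N m) holds it where it is left. Starts anywhere from 0 to 1.3 rad; to end at 1.6 (mark 4)
- wheel_middle (a joint): middle thumbwheel, at y = +18 mm in the unit's frame; turns about the unit's y axis, 48 mm above the table. Reads 0.4 rad per mark: 0.0 = mark 0, tab leaning 1.0 rad from upright to the front (-x); 1.0 = tab upright; 2.0 = mark 5, leaning 1.0 rad to the rear (+x). Stops just beyond both. No clicks: friction (0.08 N m) holds it where it is left. Starts anywhere (perhaps already the right one); to end at 0.4 (mark 1)
- wheel_right (a joint): right thumbwheel, at y = -44 mm in the unit's frame; turns about the unit's y axis, 48 mm above the table. Reads 0.4 rad per mark: 0.0 = mark 0, tab leaning 1.0 rad from upright to the front (-x); 1.0 = tab upright; 2.0 = mark 5, leaning 1.0 rad to the rear (+x). Stops just beyond both. No clicks: friction (0.08 N m) holds it where it is left. Starts anywhere (perhaps already the right one); to end at 1.2 (mark 3)
- wheel_left_tab (a point): point in the finger tab of the left thumbwheel (black knurled disc, 91 mm diameter, 10 mm thick). The white tab is 14 mm wide along y and 11 mm thick, and stands out radially from 45 to 72 mm from the wheel's axis; this point lies on its centre line 60 mm from the axis. Pinch it across its width (along the unit's y), where it pivots in the fingers and may lag by a fifth of the way, or push it
- wheel_middle_tab (a point): point in the finger tab of the middle thumbwheel (black knurled disc, 91 mm diameter, 10 mm thick). The white tab is 14 mm wide along y and 11 mm thick, and stands out radially from 45 to 72 mm from the wheel's axis; this point lies on its centre line 60 mm from the axis. Pinch it across its width (along the unit's y), where it pivots in the fingers and may lag by a fifth of the way, or push it
- wheel_right_tab (a point): point in the finger tab of the right thumbwheel (black knurled disc, 91 mm diameter, 10 mm thick). The white tab is 14 mm wide along y and 11 mm thick, and stands out radially from 45 to 72 mm from the wheel's axis; this point lies on its centre line 60 mm from the axis. Pinch it across its width (along the unit's y), where it pivots in the fingers and may lag by a fifth of the way, or push it
- load_button (a joint): travel of the round button, m: 0 up, 0.006 fully down; sprung, about 5 N when fully down
- load_button_top (a point): centre of the top face of the round grey button (32 mm diameter, in a black collar) at the right end of the unit; press straight down
- timer: round white kitchen timer with a green dial, 68 mm diameter, 41 mm tall, left of the unit; leave it. Origin: centre of its underside
- sealed_pot: clear pot of dried fruit, 95 mm diameter, 58 mm tall, right of the unit; leave it. Origin: centre of its underside
- screwdriver: screwdriver with a red handle, about 164 mm long, lying right of the unit; leave it. Origin: centre of its underside

How it is judged:
On the way, in this order (a step that is already met when the one before it is completed fails the run):
1. all three wheels stand on the code 4-1-3 (value of joint wheel_left between 1.5 and 1.7 rad and value of joint wheel_middle between 0.3 and 0.5 rad and value of joint wheel_right between 1.1 and 1.3 rad), for 0.2 s.
2. the button is pressed fully down while the code stands (all of step 1 and value of joint load_button above 0.0045 m), for 0.05 s.
At the end, for the whole second after the job is handed in: left wheel at 1.6, middle at 0.4, right at 1.2 rad (marks 4-1-3), each within 0.1 rad, and the button back up (under 1.5 mm of travel) (all of step 1 and value of joint load_button below 0.0015 m); the robot touches nothing.
It fails at once if the button is pressed (over 3 mm) before the wheels show the code (value of joint load_button above 0.003 m and not (value of joint wheel_left between 1.5 and 1.7 rad and value of joint wheel_middle between 0.3 and 0.5 rad and value of joint wheel_right between 1.1 and 1.3 rad)).
It fails at once if the timer is disturbed (moved over 20 mm) (distance of timer from where it was at the start of the episode above 0.02 m).
It fails at once if the sealed_pot is disturbed (moved over 20 mm) (distance of sealed_pot from where it was at the start of the episode above 0.02 m).
It fails at once if the screwdriver is disturbed (moved over 20 mm) (distance of screwdriver from where it was at the start of the episode above 0.02 m).
It also fails if it takes over 64 s, if anything falls off the work surface, if the arm or the gripper's body presses on something with over 40 N, if the wrist force passes 120 N, or if a joint passes its speed limit or range.

ROBOT

A 7-joint arm with a two-finger parallel gripper is mounted at the origin on a cart in front of the work surface, level with it; the furniture and walls round the work are solid. World frame = base frame: x ahead of the robot, y to its left, z up, the work surface at z = 0. Lengths are in m, angles in rad, forces in N, time in s.
With the tool pointing down it reaches from about 0.425 to 0.875 m from the base axis. Payload 8.4 kg.
Tool frame: the origin (TCP) lies between the finger pads; the fingertips stand 25 mm ahead of it and the grasp point (between the pads) lies 6 mm ahead of it; z points along the fingers, y is the line along which they close (so a half turn about z gives the same grasp; the last joint's range is limited). The gripper opens to 87 mm and grips with 3 to 60 N. Pads are 19 mm wide; open, the fingers measure 117 mm over their backs; the gripper's body (75 mm by 190 mm) begins 51 mm behind the grasp point.
Start: joints at [1.175, 0.333, 0.04, 1.465, -0.013, 1.343, -0.059], TCP at [0.19, -0.622, 0.248] pointing down, gripper open.
Joint ranges: [-2.58, 2.58], [-0.38, 2.09], [-1.3, 1.39], [0.25, 2.4], [-1.5, 4.64], [0.08, 2.09], [-2.65, 2.65]. Speed limits (rad/s): [2.22, 2.22, 2.79, 2.79, 3.14, 3.14, 3.14].

INTERFACE

Orientations are given as a rotation vector (axis times angle).
In Python, from cell import bot gives the robot as it stands. The module is installed in compiled form; this text tells all that it offers.
- The arm moves only by the shell command python3 -m handwheel 'ROWS' [FORCE]. ROWS is JSON, a list of rows, each a list of 5 numbers: the shift along the tool's x, y, z in mm, then the turn about the tool's z in rad, then the opening, from 0 (shut) to 1 (fully open). In form: [[tx, ty, tz, roll, jaw], ...]. A call has 1 to 8 rows; each row shifts and turns the commanded pose from where the row before left it, along the tool's axes as they then stand; what a row does not reach is not made up. A row lasts 1/12 s, in which the tool goes at most 41.7 mm and 7.16 degrees, less where a joint would pass 70% of its speed; a pose out of reach is approached as far as the arm can. A call with a gripper value outside its range is refused whole. The fingers move at their own pace and stop on an object; FORCE is the grip in N (left out, the last holds). Time passes only in rows, so rows that do not move let the fingers close. It gives the time, the measured TCP pose, the force, the opening and the grip force at its end, in the units of the state.
- bot.sense(): the state, without advancing time (a new reading comes with each control period).
- bot.get_image(name): name is "scene" or "top" or "wrist"; returns a dict with "image" (480x640x3 uint8, red, green, blue), "depth" (480x640 float32, m along the optical axis (not along the pixel's ray), 0 where there is no reading), "fov_y" (degrees; the focal length in pixels is half the picture's height over the tangent of half this angle, whatever the lens; pixels are square), "cx", "cy" (the principal point, pixels), "k1" (the pictures are not rectified: a ray, as slopes to the right and down, at radius r is drawn at 1 + k1 r^2 times it, then the intrinsics apply), "extrinsics" (4x4, takes a point from world to camera coordinates). Camera axes: x right, y down, z forward; pixel columns grow to the right and rows downward; lengths in m; the calibration is good to about 2 mm. A picture is of the moment at which its call begins.
- bot.job_done(): hands the job in; it is judged then, once.
Trained networks look in a picture, given as the dict that the camera call returned (one of the last four; its "shot" number tells which), for a name from the list of things; names that differ only in an ending like _2 or _b are one class to them, and where a whole thing is asked for, a point or a joint stands for the part that bears it (a point fixed in the world has none). Each returns a list of dicts, best first, with "confidence" (0 to 1); they miss things now and then, are a little off and sometimes report something else, mostly with a low value. They report only what shows in the picture. A call takes as long as a camera call.
- bot.regions_of(target, picture): "pixels" (480x640 bool, what is visible of it) and "rect" ([left, top, right, bottom] as shares, 0 to 1, of the picture: columns of its width, rows of its height, round what is visible of it).
- bot.mark_of(target, picture): "location" ([column, row] as shares, 0 to 1, of the picture: columns of its width, rows of its height: a listed point, or the origin of a listed thing).
The state is a dict: "clock": time; "q": joint angles; "joint_vel": joint speeds; "effort": joint torques, N m; "tcp_pos": TCP position; "ee_rot": TCP orientation; "ft_force": force on the tool from outside, world axes, zero at the start; "torque": the same for the moment, N m; "finger_gap": finger opening in m; "grip_force": force on a finger pad.
Only numpy, scipy, OpenCV 4.12 (cv2) and the standard library are available. Lean on these libraries where they do the work, as an engineer would, in place of code of your own. Each camera call takes 0.05 s, during which the arm holds its last target. There are 200 camera calls.

## Working session

There is one attempt and no reset: what is moved stays moved. The work goes in short steps, Python scripts to look and compute and a shell command to move; the robot and the scene stay as the last step left them, time stands still between calls to the robot, and variables do not carry over. Pictures are saved under pics/ and viewed, at most 10 in all, crops included, and the job is handed in when it is done.

```bash
mkdir -p pics
cat > h.py <<'E'
import numpy as np, cv2
from cell import bot
from scipy.spatial.transform import Rotation as R
def ray(p,u,v):
    f=240/np.tan(np.radians(p["fov_y"])/2)
    d=np.array([(u-p["cx"])/f,(v-p["cy"])/f]); s=d.copy()
    for _ in range(20): s=d/(1+p["k1"]*(s@s))
    return s
def world(p,u,v,z):
    E=np.array(p["extrinsics"]); return (np.linalg.inv(E)@np.r_[z*np.r_[ray(p,u,v),1],1])[:3]
def onplane(p,u,v,h):
    a=world(p,u,v,0.); b=world(p,u,v,1.); return a+(b-a)*(h-a[2])/(b[2]-a[2])
def proj(p,P):
    E=np.array(p["extrinsics"]); c=E@np.r_[P,1]; s=c[:2]/c[2]
    f=240/np.tan(np.radians(p["fov_y"])/2); s=s*(1+p["k1"]*(s@s)); return s*f+[p["cx"],p["cy"]]
def pt(p,u,v):
    return world(p,u,v,float(p["depth"][int(round(v)),int(round(u))]))
def save(p,n,crop=None,k=1):
    im=p["image"][:,:,::-1]
    if crop: im=im[crop[1]:crop[3],crop[0]:crop[2]]
    cv2.imwrite("pics/"+n,cv2.resize(im,None,fx=k,fy=k))
E
python3 - <<'E'
from h import *
np.set_printoptions(precision=4,suppress=True)
s=bot.sense();print(s["clock"],s["tcp_pos"],s["ee_rot"],R.from_rotvec(s["ee_rot"]).as_matrix(),s["finger_gap"])
for n in("top","scene"):
    p=bot.get_image(n);save(p,n+"0.png")
    print(n,"cam at",np.linalg.inv(np.array(p["extrinsics"]))[:3,3])
    for t in("preset_unit","wheel_left_tab","wheel_middle_tab","wheel_right_tab","load_button_top","timer","sealed_pot","screwdriver"):
        for r in bot.mark_of(t,p)[:2]:
            u,v=r["location"][0]*640,r["location"][1]*480
            print(t,round(r["confidence"],2),round(u),round(v),pt(p,min(u,639),min(v,479)))
E
```

```text
0.0 [ 0.19   -0.6212  0.2467] [-3.1056 -0.4643  0.0005] [[ 0.9563  0.2925 -0.0005]
 [ 0.2925 -0.9563  0.0015]
 [-0.0001 -0.0016 -1.    ]] 0.08708286092816177
top cam at [ 0.3768 -0.1422  1.3775]
preset_unit 0.73 350 250 [ 0.5011 -0.1921  0.0818]
wheel_left_tab 0.69 464 211 [ 0.586  -0.4561  0.0529]
wheel_left_tab 0.64 315 260 [ 0.4787 -0.1143  0.107 ]
wheel_middle_tab 0.69 345 252 [ 0.4933 -0.1788  0.1169]
wheel_right_tab 0.5 375 263 [ 0.4699 -0.246   0.0916]
wheel_right_tab 0.38 346 252 [ 0.4938 -0.1815  0.1102]
load_button_top 0.49 403 247 [ 0.5053 -0.3112  0.0678]
timer 0.93 177 239 [0.5418 0.205  0.0311]
timer 0.52 352 251 [ 0.5023 -0.1987  0.0414]
sealed_pot 0.8 463 213 [ 0.5828 -0.4548  0.0486]
screwdriver 0.63 469 276 [ 0.4394 -0.468   0.0216]
scene cam at [0.0739 0.7122 0.8045]
preset_unit 0.86 326 240 [ 0.4762 -0.1163  0.0651]
wheel_left_tab 0.75 323 230 [ 0.4837 -0.1128  0.0951]
wheel_middle_tab 0.79 332 213 [ 0.4891 -0.1779  0.1024]
wheel_right_tab 0.85 352 207 [ 0.4589 -0.2319  0.0951]
wheel_right_tab 0.59 349 201 [ 0.4953 -0.2982  0.0654]
load_button_top 0.66 349 199 [ 0.4973 -0.3039  0.0675]
load_button_top 0.26 333 212 [ 0.4868 -0.1783  0.1073]
timer 0.78 230 342 [0.5276 0.2308 0.0299]
sealed_pot 0.94 343 185 [ 0.5787 -0.4444  0.0116]
screwdriver 0.45 388 192 [ 0.4327 -0.4523  0.0201]
```

Run:
```python
import cv2
a=cv2.imread("pics/top0.png")[170:330,260:480]
cv2.imwrite("pics/topc.png",cv2.resize(a,None,fx=3.5,fy=3.5,interpolation=cv2.INTER_CUBIC))
```

```text
(no output)
```

View pics/topc.png

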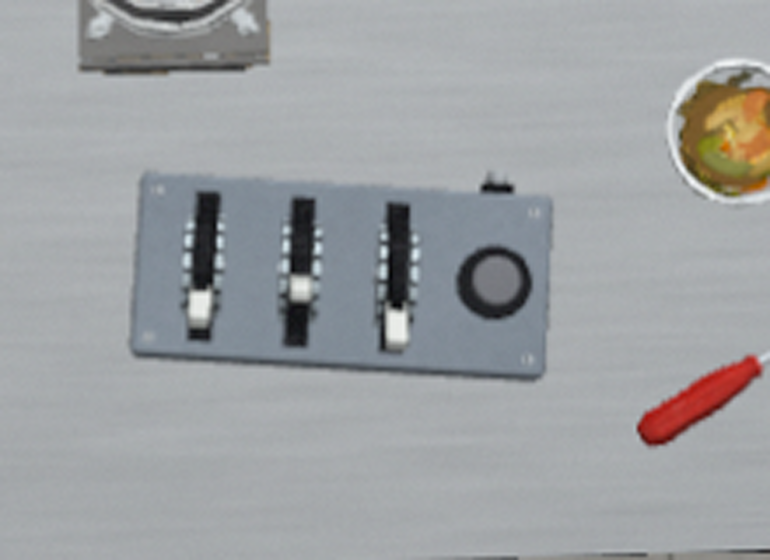

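View pics/scene0.png

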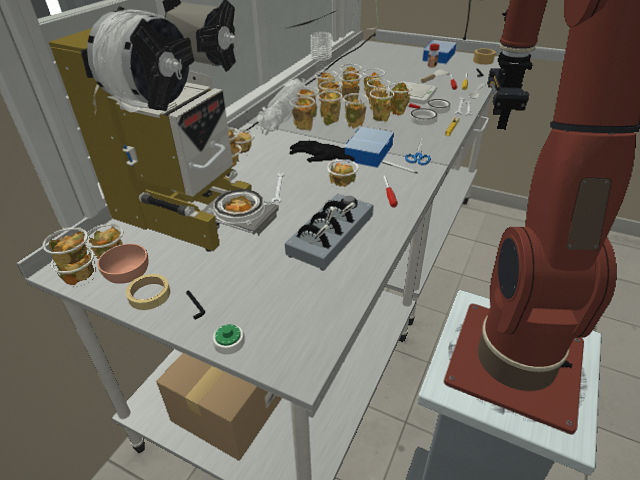

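The top crop shows the unit with corners at (135,355), (145,172), (552,195) and (543,378). The tabs are at (201,308), (301,289) and (397,328), all leaning to the front, and the button is at (495,280). The scene view agrees.

Run:
```python
from h import *
np.set_printoptions(precision=4,suppress=True)
p=bot.get_image("top")
C=[(135,355),(145,172),(552,195),(543,378)]
Q=[onplane(p,260+a/3.5,170+b/3.5,.046)[:2] for a,b in C]
L=np.array([[-.06,.125],[.06,.125],[.06,-.145],[-.06,-.145]])
print(np.array(Q), np.linalg.norm(Q[0]-Q[1]),np.linalg.norm(Q[1]-Q[2]))
H=(L-L.mean(0)).T@(np.array(Q)-np.mean(Q,0)); yaw=np.arctan2(H[0,1]-H[1,0],H[0,0]+H[1,1])
M=np.array([[np.cos(yaw),-np.sin(yaw)],[np.sin(yaw),np.cos(yaw)]])
o=np.mean(Q,0)-M@L.mean(0); print("yaw",yaw,"o",o, "but",o+M@[0,-.108])
# tab angles: white pixel centroid in mask vs projected tab box at 60mm
hsv=p["image"].astype(int)
for n,y,(a,b) in(("l",.08,(201,308)),("m",.018,(301,289)),("r",-.044,(397,328))):
    uv=np.array([260+a/3.5,170+b/3.5])
    best=min(np.arange(-.1,2.1,.02),key=lambda q:np.linalg.norm(proj(p,np.r_[o+M@[.0605*np.sin(q-1),y],.048+.0605*np.cos(q-1)])-uv))
    print(n,best,proj(p,np.r_[o+M@[.06*np.sin(best-1),y],.048+.06*np.cos(best-1)])-uv, o+M@[0,y])
```

```text
[[ 0.4589 -0.0756]
 [ 0.5782 -0.0846]
 [ 0.556  -0.3497]
 [ 0.437  -0.3387]] 0.11969144190641906 0.26603188331181943
yaw -0.08337744566701655 o [ 0.5084 -0.2022] but [ 0.4994 -0.3098]
l 0.4600000000000001 [-0.0214 -0.2442] [ 0.515  -0.1224]
m 0.7200000000000002 [0.2886 0.0171] [ 0.5099 -0.1842]
r 0.3400000000000001 [0.6123 0.1253] [ 0.5047 -0.246 ]
```

```bash
python3 -m handwheel '[[0,0,0,0.095,0.45],[0,0,0,0.095,0.45],[0,0,0,0.095,0.45],[0,0,0,0.095,0.45]]' 30 && python3 -m handwheel '[[15.5,-25,0,0,0.45],[15.5,-25,0,0,0.45],[15.5,-25,0,0,0.45],[15.5,-25,0,0,0.45],[15.5,-25,0,0,0.45],[15.5,-25,0,0,0.45],[15.5,-25,0,0,0.45],[15.5,-25,0,0,0.45]]' && python3 -m handwheel '[[15.5,-25,0,0,0.45],[15.5,-25,0,0,0.45],[15.5,-25,0,0,0.45],[15.5,-25,0,0,0.45],[15.5,-25,0,0,0.45],[15.5,-25,0,0,0.45],[15.5,-25,0,0,0.45],[15.5,-25,0,0,0.45]]'
cat > look.py <<'E'
import sys
from h import *
np.set_printoptions(precision=4,suppress=True)
p=bot.get_image("wrist");save(p,sys.argv[1])
s=bot.sense(); print(s["clock"],s["tcp_pos"],R.from_rotvec(s["ee_rot"]).as_matrix()[:,0],s["ft_force"],s["finger_gap"])
yaw=-.0834;M=np.array([[np.cos(yaw),-np.sin(yaw)],[np.sin(yaw),np.cos(yaw)]]);o=np.array([.5084,-.2022])
for t in("wheel_left_tab","wheel_middle_tab","wheel_right_tab","load_button_top"):
    for r in bot.mark_of(t,p)[:3]:
        u,v=r["location"][0]*640,r["location"][1]*480
        w=pt(p,np.clip(u,0,639),np.clip(v,0,479)); print(t,round(r["confidence"],2),round(u),round(v),w,"unit",M.T@(w[:2]-o), "ang",1+np.arctan2((M.T@(w[:2]-o))[0],w[2]-.048))
E
python3 look.py w1.png
```

```text
clock: 1.28
tcp_pos: [0.1901, -0.6216, 0.2475]
ee_rot: [-3.139, 0.138, -0.0]
ft_force: [0.0, -0.8, 0.9]
finger_gap: 0.0679
grip_force: 0.0
clock: 1.95
tcp_pos: [0.331, -0.4313, 0.2478]
ee_rot: [3.138, -0.131, 0.0]
ft_force: [-1.0, 0.1, -0.3]
finger_gap: 0.0393
grip_force: 0.0
clock: 2.62
tcp_pos: [0.4711, -0.2423, 0.2478]
ee_rot: [3.139, -0.131, 0.001]
ft_force: [0.7, -0.8, 0.3]
finger_gap: 0.0393
grip_force: 0.0
2.6667 [ 0.4749 -0.2363  0.2479] [ 0.9971 -0.0764  0.0021] [2.7446 4.7805 0.2822] 0.0386187773404998
wheel_left_tab 0.95 175 234 [ 0.4827 -0.12    0.1052] unit [-0.0324  0.0798] ang 0.48389542730542756
wheel_middle_tab 0.94 238 218 [ 0.4941 -0.1799  0.1168] unit [-0.0161  0.0211] ang 0.7698727118162979
wheel_right_tab 0.61 313 237 [ 0.4678 -0.2393  0.0973] unit [-0.0374 -0.0404] ang 0.35137443837075477
wheel_right_tab 0.23 276 184 [ 0.5132 -0.2053  0.0451] unit [ 0.005  -0.0027] ang 3.089260561915225
load_button_top 0.92 384 193 [ 0.4985 -0.3091  0.0683] unit [-0.0009 -0.1074] ang 0.9545229339860882
```

View pics/w1.png

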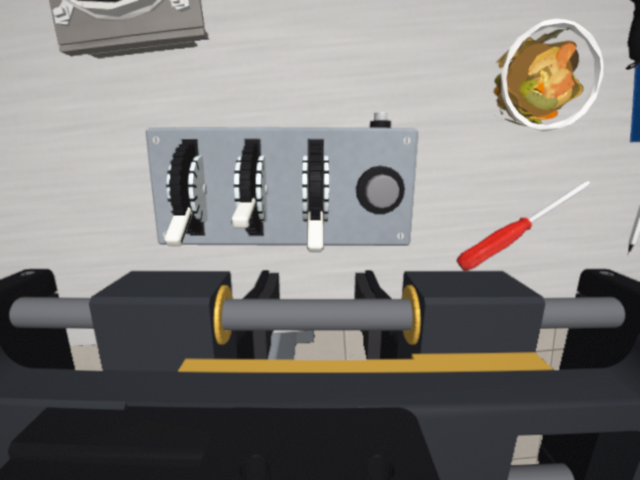

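The wrist view shows the tabs at (177,228), (244,213) and (315,233) and the button at (381,189). Both cameras agree on the start readings: left about 0.47, middle 0.75, right 0.35.

```bash
python3 -m handwheel '[[0,0,0,0,0.45],[0,0,0,0,0.45],[0,0,0,0,0.45],[0,0,0,0,0.45]]'; python3 look.py w2.png
```

```text
clock: 3.2
tcp_pos: [0.4701, -0.2442, 0.2476]
ee_rot: [3.139, -0.133, 0.0]
ft_force: [0.3, 0.1, 0.2]
finger_gap: 0.0396
grip_force: 0.0
3.25 [ 0.4702 -0.244   0.2476] [ 0.9965 -0.084  -0.    ] [-0.0614 -0.1289 -0.6596] 0.03923976174650303
wheel_left_tab 0.93 172 231 [ 0.4841 -0.1194  0.1023] unit [-0.0311  0.0805] ang 0.47969466879371536
wheel_middle_tab 0.63 238 217 [ 0.4942 -0.182   0.1166] unit [-0.0158  0.019 ] ang 0.7730461283489798
wheel_middle_tab 0.6 311 236 [ 0.4679 -0.2392  0.0971] unit [-0.0373 -0.0402] ang 0.3500614286292316
wheel_right_tab 0.7 311 239 [ 0.4663 -0.2394  0.0997] unit [-0.0388 -0.0406] ang 0.3557403069690024
wheel_right_tab 0.43 516 90 [ 0.5838 -0.4497  0.0395] unit [ 0.0957 -0.2403] ang 2.6594039468981547
load_button_top 0.85 382 190 [ 0.5002 -0.309   0.0664] unit [ 0.0007 -0.1071] ang 1.0365729103867745
```

```bash
python3 -m handwheel '[[-3,-2,24,0,0.45],[0,0,30,0,0.45],[0,0,30,0,0.45],[0,0,30,0,0.45],[0,0,20,0,0.45],[0,0,10,0,0.45],[0,0,0,0,0.45],[0,0,0,0,0.45]]' 12 && python3 -m handwheel '[[0,0,0,0,0.3],[0,0,0,0,0.2],[0,0,0,0,0.1],[0,0,0,0,0.05],[0,0,0,0,0.05],[0,0,0,0,0.05]]' 12
```

```text
clock: 4.12
tcp_pos: [0.468, -0.2414, 0.1041]
ee_rot: [-3.139, 0.131, -0.0]
ft_force: [-0.0, -0.3, 0.7]
finger_gap: 0.0391
grip_force: 0.0
clock: 4.62
tcp_pos: [0.4679, -0.2407, 0.1041]
ee_rot: [-3.138, 0.13, -0.0]
ft_force: [-1.5, 4.0, 5.1]
finger_gap: 0.0136
grip_force: 12.0
```

```bash
python3 -m handwheel '[[5,0,-3.5,0,0.05],[5.5,0,-3,0,0.05],[6,0,-2.3,0,0.05],[6,0,-2,0,0.05],[6,0,-1.2,0,0.05],[6,0,-0.6,0,0.05],[7.5,0,0.2,0,0.05],[8,0,1,0,0.05]]' && python3 -m handwheel '[[2,0,0.5,0,0.05],[0,0,0,0,0.05],[0,0,0,0,0.05],[0,0,0,0,0.05]]';  python3 look.py w3.png
```

```text
clock: 5.28
tcp_pos: [0.5174, -0.2449, 0.1153]
ee_rot: [-3.138, 0.13, 0.002]
ft_force: [-2.5, 3.4, 2.9]
finger_gap: 0.0144
grip_force: 12.0
clock: 5.62
tcp_pos: [0.5201, -0.2452, 0.1147]
ee_rot: [-3.139, 0.13, -0.002]
ft_force: [1.6, 2.6, 3.0]
finger_gap: 0.0138
grip_force: 12.0
5.6667 [ 0.52   -0.2452  0.1147] [ 0.9966 -0.0828  0.0012] [2.0523 4.0257 2.6612] 0.013876976705916247
wheel_left_tab 0.76 91 375 [ 0.5491 -0.2016  0.194 ] unit [0.0405 0.004 ] ang 1.2707227220929596
```

View pics/w3.png

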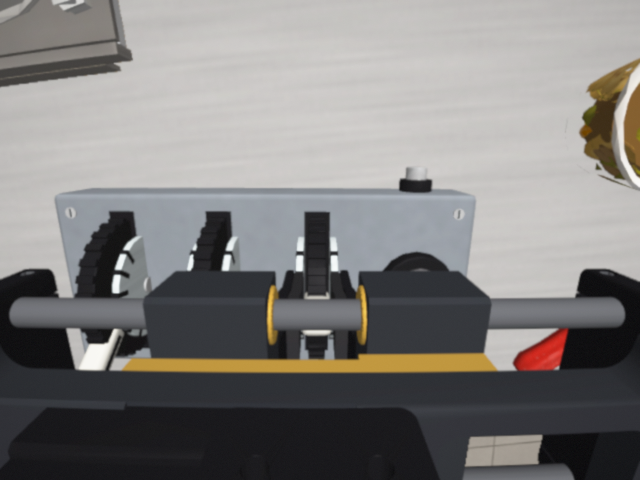

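The gripper hides the right tab: (318,320) sits behind the jaws. I'll release, lift and move over the left wheel, then look again.

```bash
python3 -m handwheel '[[0,0,0,0,0.25],[0,0,0,0,0.45],[0,0,0,0,0.45],[0,0,-20,0,0.45],[0,0,-30,0,0.45],[0,0,-30,0,0.45],[-12,-20,-30,0,0.45],[-12,-25,-20,0,0.45]]' && python3 -m handwheel '[[-12,-25,0,0,0.45],[-12,-25,0,0,0.45],[0,-25,0,0,0.45],[0,0,0,0,0.45],[0,0,0,0,0.45],[0,0,0,0,0.45]]';  python3 look.py w4.png
```

```text
clock: 6.53
tcp_pos: [0.499, -0.2009, 0.2468]
ee_rot: [3.137, -0.137, 0.002]
ft_force: [0.9, 1.0, 0.5]
finger_gap: 0.0389
grip_force: 0.0
clock: 7.03
tcp_pos: [0.4814, -0.1231, 0.2443]
ee_rot: [3.138, -0.132, -0.001]
ft_force: [0.5, -0.6, 0.3]
finger_gap: 0.039
grip_force: 0.0
7.0833 [ 0.4814 -0.1234  0.2442] [ 0.9964 -0.0848 -0.0005] [-0.621   0.2442  0.0627] 0.0388336470404039
wheel_left_tab 0.67 24 184 [0.5468 0.1901 0.0257] unit [0.0056 0.3942] ang 3.894282854456563
wheel_left_tab 0.56 309 233 [ 0.4847 -0.1174  0.103 ] unit [-0.0306  0.0826] ang 0.4916991885492912
wheel_middle_tab 0.66 382 219 [ 0.494  -0.1774  0.1166] unit [-0.0164  0.0236] ang 0.7648544590269468
wheel_middle_tab 0.21 612 229 [ 0.4394 -0.463   0.0171] unit [-0.0471 -0.2656] ang -1.1524540568365254
load_button_top 0.63 508 194 [ 0.4984 -0.3068  0.0684] unit [-0.0013 -0.1051] ang 0.9362286562267041
```

View pics/w4.png

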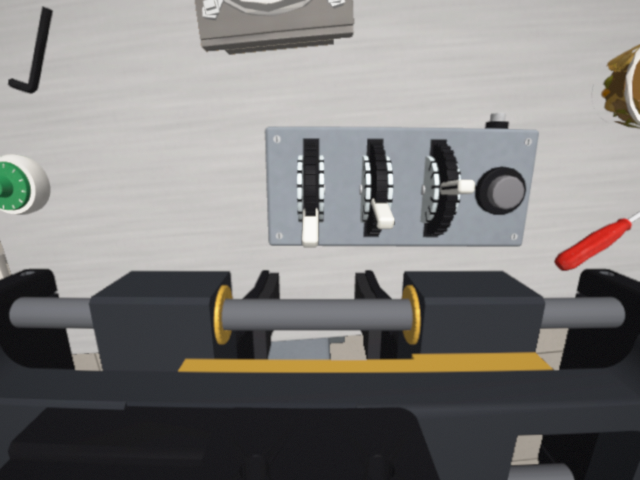

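The wrist view shows the left tab at (310,230), the middle tab at (383,214) and the right tab now near upright at (463,186). I'll get the angles from the depth cloud.

```bash
cat > ang.py <<'E'
from h import *
np.set_printoptions(precision=3,suppress=True)
p=bot.get_image("wrist");E=np.linalg.inv(np.array(p["extrinsics"]))
f=240/np.tan(np.radians(p["fov_y"])/2)
K=np.array([[f,0,p["cx"]],[0,f,p["cy"]],[0,0,1]])
v,u=np.mgrid[0:480,0:640]; uv=np.stack([u,v],-1).reshape(-1,1,2).astype(float)
s=cv2.undistortPoints(uv,K,np.array([p["k1"],0,0,0]))[:,0]
d=p["depth"].reshape(-1); ok=(d>.05)
P=np.c_[s*d[:,None],d,np.ones(len(d))]@E.T
im=p["image"].reshape(-1,3).astype(int)
yaw=-.0834;c,n=np.cos(yaw),np.sin(yaw);o=np.array([.5084,-.2022])
dx=P[:,:2]-o; x=c*dx[:,0]+n*dx[:,1]; y=-n*dx[:,0]+c*dx[:,1]; z=P[:,2]-.048
r=np.hypot(x,z);a=1+np.arctan2(x,z);white=im.min(1)>140
t=bot.sense()["tcp_pos"][:2]-o; print("tcp unit",c*t[0]+n*t[1],-n*t[0]+c*t[1],bot.sense()["tcp_pos"][2],bot.sense()["clock"])
for k,yy in(("left",.08),("mid",.018),("right",-.044)):
    m=ok&white&(abs(y-yy)<.012)&(z>.01)&(r>.05)&(r<.08); tip=m&(r>.068)
    print(k,m.sum(),tip.sum(),"all",np.median(a[m]),"tip",np.median(a[tip]),np.mean(a[tip]),"rmax",np.percentile(r[m],98),"y",y[m].mean(), "q5-95",np.percentile(a[tip],[5,95]))
E
python3 ang.py
```

```text
tcp unit -0.033358966494629 0.07694891389528374 0.24428076992456846 7.3333
left 405 144 all 0.4757017063299148 tip 0.4339839568667135 0.42724208266905095 rmax 0.0717129086604409 y 0.08204017478399099 q5-95 [0.35 0.48]
mid 343 185 all 0.7764944644892601 tip 0.7327251343124142 0.7295245787374861 rmax 0.07225037565247784 y 0.02055182781412981 q5-95 [0.663 0.787]
right 229 224 all 1.1510700692824702 tip 1.150852267729554 1.1483946252117543 rmax 0.07277461542522412 y -0.04138491662077262 q5-95 [1.085 1.216]
```

```bash
python3 -m handwheel '[[0,-5,28,0,0.45],[0,0,30,0,0.45],[0,0,30,0,0.45],[0,0,30,0,0.45],[0,0,20,0,0.45],[0,0,0,0,0.45],[0,0,0,0,0.45],[0,0,0,0,0.45]]' 12 && python3 -m handwheel '[[0,0,0,0,0.3],[0,0,0,0,0.2],[0,0,0,0,0.1],[0,0,0,0,0.05],[0,0,0,0,0.05],[0,0,0,0,0.05]]' 12 && python3 -m handwheel '[[7.9,0,-4.4,0,0.05],[8.4,0,-3.1,0,0.05],[8.7,0,-1.9,0,0.05],[9,0,-0.6,0,0.05],[9,0,0.7,0,0.05],[8.7,0,2,0,0.05],[8.4,0,3.2,0,0.05],[7.8,0,4.4,0,0.05]]' && python3 -m handwheel '[[7.1,0,5.5,0,0.05],[0,0,0,0,0.05],[0,0,0,0,0.05],[0,0,0,0,0.05],[0,0,0,0,0.2],[0,0,0,0,0.45],[0,0,0,0,0.45],[0,0,-20,0,0.45]]' && python3 -m handwheel '[[0,0,-30,0,0.45],[-15,0,-40,0,0.45],[-20,20,-30,0,0.45],[-20,25,-18,0,0.45],[-5,17,0,0,0.45],[0,0,0,0,0.45],[0,0,0,0,0.45],[0,0,0,0,0.45]]'; python3 ang.py
```

```text
clock: 8.0
tcp_pos: [0.4829, -0.1173, 0.1078]
ee_rot: [3.139, -0.131, 0.002]
ft_force: [-0.0, -0.7, 1.2]
finger_gap: 0.0391
grip_force: 0.0
clock: 8.5
tcp_pos: [0.4822, -0.1172, 0.1068]
ee_rot: [3.139, -0.131, 0.001]
ft_force: [-1.0, -0.5, 3.8]
finger_gap: 0.0137
grip_force: 12.0
clock: 9.17
tcp_pos: [0.5512, -0.1232, 0.1062]
ee_rot: [3.139, -0.131, 0.002]
ft_force: [-2.8, -3.0, 4.0]
finger_gap: 0.0135
grip_force: 12.0
clock: 9.83
tcp_pos: [0.5544, -0.1224, 0.1172]
ee_rot: [-3.137, 0.13, 0.01]
ft_force: [-1.1, -0.1, 0.1]
finger_gap: 0.0301
grip_force: 0.0
clock: 10.5
tcp_pos: [0.4923, -0.1791, 0.2372]
ee_rot: [-3.138, 0.129, 0.001]
ft_force: [0.5, 0.4, 0.5]
finger_gap: 0.0388
grip_force: 0.0
tcp unit -0.017826488005087227 0.02196485832100998 0.23709225054581406 10.55
left 189 188 all 1.7113513615333193 tip 1.711605110729913 1.7137835852460175 rmax 0.07302816017905131 y 0.08128729438180465 q5-95 [1.658 1.785]
mid 369 184 all 0.7788100713778638 tip 0.7403990536148575 0.7339105823125339 rmax 0.07238974229464548 y 0.01993471892456046 q5-95 [0.671 0.785]
right 236 226 all 1.1510188583172511 tip 1.150795837909335 1.1488090411253455 rmax 0.07269482677044693 y -0.04168291917919624 q5-95 [1.085 1.216]
```

```bash
python3 -m handwheel '[[1,2,28,0,0.45],[0,0,30,0,0.45],[0,0,30,0,0.45],[0,0,25,0,0.45],[0,0,10,0,0.45],[0,0,0,0,0.45],[0,0,0,0,0.45],[0,0,0,0,0.45]]' 12 && python3 -m handwheel '[[0,0,0,0,0.3],[0,0,0,0,0.2],[0,0,0,0,0.1],[0,0,0,0,0.05],[0,0,0,0,0.05],[0,0,0,0,0.05]]' 12 && python3 -m handwheel '[[-3.7,0,1.2,0,0.05],[-3.6,0,1.4,0,0.05],[-6.7,0,3.3,0,0.05],[-3.2,0,2,0,0.05],[-3,0,2.1,0,0.05],[0,0,0,0,0.05],[0,0,0,0,0.05],[0,0,0,0,0.05]]' && python3 -m handwheel '[[0,0,0,0,0.2],[0,0,0,0,0.45],[0,0,0,0,0.45],[0,0,-20,0,0.45],[0,0,-30,0,0.45],[0,0,-30,0,0.45],[0,0,-30,0,0.45],[0,0,-20,0,0.45]]' && python3 -m handwheel '[[0,0,0,0,0.45],[0,0,0,0,0.45],[0,0,0,0,0.45]]'; python3 ang.py
```

```text
clock: 11.22
tcp_pos: [0.4942, -0.1821, 0.1162]
ee_rot: [3.139, -0.13, 0.003]
ft_force: [0.3, 1.1, 0.1]
finger_gap: 0.039
grip_force: 0.0
clock: 11.72
tcp_pos: [0.4934, -0.1808, 0.1151]
ee_rot: [-3.137, 0.129, -0.0]
ft_force: [-0.8, 5.3, 4.4]
finger_gap: 0.0139
grip_force: 12.0
clock: 12.38
tcp_pos: [0.4734, -0.179, 0.1049]
ee_rot: [-3.137, 0.129, -0.001]
ft_force: [1.8, 5.7, 1.0]
finger_gap: 0.0141
grip_force: 12.0
clock: 13.05
tcp_pos: [0.4733, -0.1811, 0.2377]
ee_rot: [3.138, -0.131, 0.004]
ft_force: [0.4, -0.5, 0.1]
finger_gap: 0.0389
grip_force: 0.0
clock: 13.3
tcp_pos: [0.4724, -0.1807, 0.2339]
ee_rot: [-3.139, 0.131, 0.002]
ft_force: [0.2, -0.1, -0.2]
finger_gap: 0.039
grip_force: 0.0
tcp unit -0.03788849090687074 0.018496331880739673 0.23349107617080203 13.35
left 190 189 all 1.7025061510806383 tip 1.702921082770012 1.7075078648753785 rmax 0.07281065412669538 y 0.08113271624186913 q5-95 [1.655 1.78 ]
mid 437 153 all 0.4230202352926997 tip 0.3896088455350807 0.38005640740668484 rmax 0.07185901888880855 y 0.020160600325478038 q5-95 [0.309 0.43 ]
right 251 247 all 1.144911484663753 tip 1.144911484663753 1.1473992117227112 rmax 0.07289245015548017 y -0.04199591776051957 q5-95 [1.082 1.215]
```

```bash
python3 -m handwheel '[[26,-21,0,0,0.45],[26,-21,0,0,0.45],[26,-20.5,0,0,0.45],[0,0,32,0,0.45],[0,0,35,0,0.45],[0,0,35,0,0.45],[0,0,30,0,0.45],[0,0,0,0,0.45]]' 12 && python3 -m handwheel '[[0,0,0,0,0.45],[0,0,0,0,0.3],[0,0,0,0,0.2],[0,0,0,0,0.1],[0,0,0,0,0.05],[0,0,0,0,0.05],[0,0,0,0,0.05]]' 12 && python3 -m handwheel '[[-2.1,0,-1.8,0,0.05],[-2.1,0,-1.6,0,0.05],[-2.2,0,-1.5,0,0.05],[0,0,0,0,0.05],[0,0,0,0,0.05],[0,0,0,0,0.05],[0,0,0,0,0.2],[0,0,0,0,0.45]]' && python3 -m handwheel '[[0,0,0,0,0.45],[0,0,-20,0,0.45],[0,0,-30,0,0.45],[-15,0,-30,0,0.45],[-10,30,-30,0,0.45],[0,33,-20,0,0.45],[0,30,0,0,0.45],[0,30,0,0,0.45]]' && python3 -m handwheel '[[0,0,0,0,0.45],[0,0,0,0,0.45],[0,0,0,0,0.45]]'; python3 ang.py
```

```text
clock: 14.02
tcp_pos: [0.551, -0.124, 0.0953]
ee_rot: [-3.137, 0.13, 0.018]
ft_force: [-1.0, -0.6, -0.4]
finger_gap: 0.0388
grip_force: 0.0
clock: 14.6
tcp_pos: [0.5567, -0.124, 0.1038]
ee_rot: [-3.138, 0.13, -0.003]
ft_force: [1.2, 3.9, 3.7]
finger_gap: 0.0138
grip_force: 12.0
clock: 15.27
tcp_pos: [0.549, -0.1247, 0.1074]
ee_rot: [3.138, -0.131, -0.001]
ft_force: [-0.6, -0.3, -0.0]
finger_gap: 0.0187
grip_force: 0.0
clock: 15.93
tcp_pos: [0.5145, -0.2457, 0.238]
ee_rot: [3.137, -0.132, 0.003]
ft_force: [0.1, -1.5, -0.1]
finger_gap: 0.039
grip_force: 0.0
clock: 16.18
tcp_pos: [0.5145, -0.243, 0.2358]
ee_rot: [-3.138, 0.131, 0.002]
ft_force: [0.4, 1.9, -0.3]
finger_gap: 0.0389
grip_force: 0.0
tcp unit 0.009736161841616558 -0.03946449095440136 0.23586105131653373 16.2333
left 195 193 all 1.5999203871576329 tip 1.5999735798386234 1.600622450378305 rmax 0.0731314213149352 y 0.080780316644309 q5-95 [1.542 1.664]
mid 286 40 all 0.4287928307324975 tip 0.4064582464853017 0.39873626593573447 rmax 0.07094104994693981 y 0.02091919248345051 q5-95 [0.343 0.425]
right 248 219 all 1.168266219353102 tip 1.1575078288242397 1.1563579132706865 rmax 0.07273463796308341 y -0.041974517385154626 q5-95 [1.092 1.224]
```

```bash
python3 -m handwheel '[[0,2.5,30,0,0.45],[0,0,30,0,0.45],[0,0,30,0,0.45],[0,0,20,0,0.45],[0,0,10,0,0.45],[0,0,0,0,0.45],[0,0,0,0,0.45],[0,0,0,0,0.45]]' 12 && python3 -m handwheel '[[0,0,0,0,0.3],[0,0,0,0,0.2],[0,0,0,0,0.1],[0,0,0,0,0.05],[0,0,0,0,0.05],[0,0,0,0,0.05]]' 12 && python3 -m handwheel '[[1.5,0,0.3,0,0.05],[1.5,0,0.3,0,0.05],[0,0,0,0,0.05],[0,0,0,0,0.05],[0,0,0,0,0.05],[0,0,0,0,0.2],[0,0,0,0,0.45],[0,0,0,0,0.45]]' && python3 -m handwheel '[[0,0,-20,0,0.45],[0,0,-30,0,0.45],[-20,0,-30,0,0.45],[-20,-30,-30,0,0.45],[-20,-30,-10,0,0.45],[0,0,0,0,0.45],[0,0,0,0,0.45],[0,0,0,0,0.45]]'; python3 ang.py
python3 - <<'E'
from h import *
p=bot.get_image("wrist"); save(p,"w5.png",(140,80,480,300),2.3)
E
```

```text
clock: 16.9
tcp_pos: [0.5157, -0.2459, 0.1179]
ee_rot: [3.138, -0.13, 0.003]
ft_force: [-0.2, -0.1, 0.1]
finger_gap: 0.0388
grip_force: 0.0
clock: 17.4
tcp_pos: [0.515, -0.2449, 0.1166]
ee_rot: [-3.138, 0.13, -0.001]
ft_force: [-0.6, 5.4, 5.0]
finger_gap: 0.0138
grip_force: 12.0
clock: 18.07
tcp_pos: [0.5174, -0.2468, 0.1155]
ee_rot: [3.138, -0.131, -0.0]
ft_force: [-0.1, -1.1, -0.0]
finger_gap: 0.024
grip_force: 0.0
clock: 18.73
tcp_pos: [0.4646, -0.1857, 0.2322]
ee_rot: [3.138, -0.132, 0.0]
ft_force: [-0.2, 0.1, -0.2]
finger_gap: 0.039
grip_force: 0.0
tcp unit -0.045003260623229006 0.012539924406050777 0.23180156487965367 18.7833
left 219 217 all 1.5875052652975064 tip 1.5890405088383528 1.591688942314778 rmax 0.07309205540872844 y 0.0813913203534875 q5-95 [1.534 1.661]
mid 431 149 all 0.42248585057924304 tip 0.39102915210181566 0.37848759475470084 rmax 0.07188849573070316 y 0.020143901301289666 q5-95 [0.308 0.425]
right 263 259 all 1.1987805120120516 tip 1.198989296861657 1.199094879979881 rmax 0.07290703038700586 y -0.04200339997395547 q5-95 [1.13  1.265]
```

View pics/w5.png

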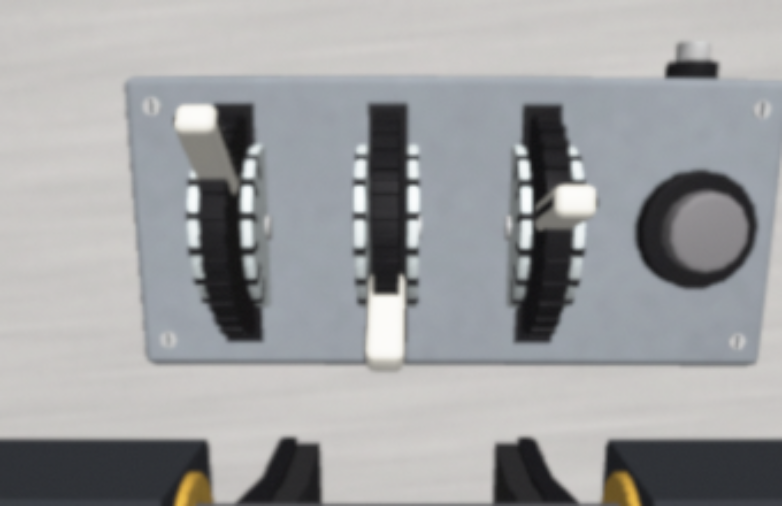

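The view matches the numbers: left tab 1.59, middle 0.38, right 1.20, against targets of 1.6, 0.4 and 1.2. Next I'll measure the button and collar heights, and check the box edges for any bias.

```bash
cat >> ang.py <<'E'
Z=P[:,2]; top=ok&(abs(Z-.046)<.004)&(abs(x)<.08)&(y>-.02)&(y<.06)
print("x edges",np.percentile(x[top],[.5,99.5]),"z top",np.median(Z[top]))
ed=ok&(abs(Z-.046)<.004)&(abs(x)<.04)&(abs(y)<.16); print("y edges",np.percentile(y[ed],[.2,99.8]))
b=ok&(np.hypot(x,y+.107)<.03)&(Z>.06); print("button",b.sum(),x[b].mean(),y[b].mean(),np.median(Z[b]),"world",P[b].mean(0)[:3])
rr=np.hypot(x-x[b].mean(),y-y[b].mean()); k=ok&(rr>.0175)&(rr<.021); print("collar z",np.percentile(Z[k],[5,50,95]))
E
python3 ang.py | tail -4
```

```text
x edges [-0.059  0.06 ] z top 0.04555458869397827
y edges [-0.142  0.126]
button 997 0.00047645494271570315 -0.10442001399489029 0.06740354701341811 world [ 0.5   -0.306  0.067]
collar z [0.056 0.058 0.059]
```

```bash
python3 -m handwheel '[[15,20,0,0,0.2],[15,25,0,0,0],[15,25,0,0,0],[0,25,0,0,0],[0,24,0,0,0],[0,0,0,0,0],[0,0,0,0,0],[0,0,0,0,0]]' && python3 -m handwheel '[[0,0,30,0,0],[0,0,30,0,0],[0,0,30,0,0],[0,0,20,0,0],[0,0,15,0,0],[0,0,0,0,0],[0,0,0,0,0],[0,0,0,0,0]]'; python3 ang.py | head -4
```

```text
clock: 19.55
tcp_pos: [0.4997, -0.307, 0.2314]
ee_rot: [-3.138, 0.131, 0.002]
ft_force: [0.2, 0.7, -0.1]
finger_gap: 0.0016
grip_force: 0.0
clock: 20.22
tcp_pos: [0.5006, -0.3069, 0.1085]
ee_rot: [3.139, -0.129, 0.002]
ft_force: [1.2, -0.2, 0.7]
finger_gap: 0.0003
grip_force: 0.0
tcp unit 0.001080974290311603 -0.10529071552636836 0.10882464678118141 20.2667
  return _methods._mean(a, axis=axis, dtype=dtype,
  ret = ret.dtype.type(ret / rcount)
Traceback (most recent call last):
  File "ang.py", line 17, in <module>
    print(k,m.sum(),tip.sum(),"all",np.median(a[m]),"tip",np.median(a[tip]),np.mean(a[tip]),"rmax",np.percentile(r[m],98),"y",y[m].mean(), "q5-95",np.percentile(a[tip],[5,95]))
                                                                                                   ~~~~~~~~~~~~~^^^^^^^^^
IndexError: index -1 is out of bounds for axis 0 with size 0
```

TCP is at 0.1085, and contact should come at about 0.092. I'll press step by step and watch the force.

```bash
python3 -m handwheel '[[0,1,8,0,0],[0,0,6,0,0],[0,0,3,0,0],[0,0,2,0,0],[0,0,0,0,0],[0,0,0,0,0]]' && python3 -m handwheel '[[0,0,2,0,0],[0,0,0,0,0],[0,0,0,0,0]]' && python3 -m handwheel '[[0,0,2,0,0],[0,0,0,0,0],[0,0,0,0,0]]'
```

```text
clock: 20.77
tcp_pos: [0.4998, -0.3084, 0.0886]
ee_rot: [3.139, -0.131, 0.0]
ft_force: [-0.1, -0.2, 5.2]
finger_gap: 0.0005
grip_force: 2.1
clock: 21.02
tcp_pos: [0.4998, -0.3085, 0.0874]
ee_rot: [3.138, -0.131, 0.001]
ft_force: [-3.0, 1.5, 11.3]
finger_gap: 0.0006
grip_force: 5.5
clock: 21.27
tcp_pos: [0.4999, -0.3085, 0.0871]
ee_rot: [3.138, -0.131, 0.001]
ft_force: [-7.4, 4.3, 27.5]
finger_gap: 0.0002
grip_force: 13.3
```

The button has bottomed out: the force jumped to 27 N and z stopped at 0.087. Now I'll retreat and check.

```bash
python3 -m handwheel '[[0,0,-8,0,0],[0,0,-20,0,0],[0,0,-30,0,0],[0,0,-30,0,0],[0,0,-30,0,0],[-15,-30,-20,0,0],[-15,-30,0,0,0],[-15,-30,0,0,0]]' && python3 -m handwheel '[[0,-20,0,0,0],[0,0,0,0,0],[0,0,0,0,0],[0,0,0,0,0]]'; python3 ang.py
```

```text
clock: 21.93
tcp_pos: [0.4622, -0.2139, 0.2234]
ee_rot: [3.138, -0.132, 0.003]
ft_force: [0.3, 1.3, 0.4]
finger_gap: 0.0005
grip_force: 0.0
clock: 22.27
tcp_pos: [0.4638, -0.1955, 0.2221]
ee_rot: [3.139, -0.131, -0.001]
ft_force: [0.3, -0.6, 0.2]
finger_gap: 0.0006
grip_force: 0.0
tcp unit -0.04502348409007788 0.0025643056968798505 0.2220706905213151 22.3167
left 233 232 all 1.5864989607031603 tip 1.5863207472944842 1.5918955460960729 rmax 0.07299067489428628 y 0.08122290921729308 q5-95 [1.534 1.664]
mid 472 167 all 0.42176501463150234 tip 0.3847309175513286 0.3737461992085659 rmax 0.07201637867542264 y 0.019927792156029297 q5-95 [0.287 0.426]
right 262 260 all 1.1958935936834476 tip 1.19625761391163 1.198527458403212 rmax 0.07282695187113929 y -0.04196871628695346 q5-95 [1.136 1.263]
x edges [-0.058  0.06 ] z top 0.045563769771249596
y edges [-0.142  0.126]
button 1358 -0.00135519171167008 -0.09935362542137809 0.06766162482133475 world [ 0.499 -0.301  0.113]
collar z [0.045 0.058 0.279]
```

The wheels held and the button is back up (z 0.0677). The arm is clear, so I'm handing in.

```bash
python3 -c "from cell import bot; print(bot.job_done())"
```

```text
the job is handed in; nothing more can be done
None
```

The job is handed in: the wheels measured about 1.59, 0.38 and 1.20 rad (code 4-1-3), the button was pressed fully down and came back up, and the arm never went near the timer, pot or screwdriver; no verdict was returned.

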